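# Brace the coffee-mill stand: pump its foot, clamp the leg at the mark

### The job

Get the coffee-mill stand ready for grinding. First push the plunger of its suction foot all the way down to its stop and let it come up; then draw the sprung leg out until its pointer is level with the black marker clip, and while holding it there squeeze the black cam lever fully shut against the leg's head in the same hold. Do not shut the lever before the leg is at the mark, leave the jar, mug and spice bottle where they are, and finish still gripping the leg and the shut lever with the leg at the mark.

Things in the scene. Friction and masses are not known exactly. Their poses are not given: they have to be found in the camera images.
- stand: Fixed stand: aluminium base plate, top 12 mm high, 150 mm wide below the mill and 84 mm below the plunger, carrying a coffee mill (222 mm tall) at x -250 to -100 mm. Origin: on the worktop, on the pump plunger's axis. x points from the mill through the plunger along the leg (the way it draws out), y across, z up. The leg runs in an aluminium channel 44 mm wide, 16 mm high, x 40 to 237 mm.
- plunger_top (a point): Centre of the top of the pump plunger, a black round cap 32 mm across on a black housing 48 mm across (housing top 45 mm above the worktop); the cap's top is 67 mm above the worktop when up.
- plunger (a joint): How far the plunger is pushed down, m: 0 up, 0.014 at its stop. A spring pushes back, 2 N at the top, about 8 N at the stop, and lifts it again when released.
- leg (a joint): How far the steel leg is drawn out along the stand's +x, m: 0 fully in (its start), 0.11 its far stop. A spring always draws it back in (about 2.5 to 4 N, whether the lever is open or shut), so it must be held all the time.
- leg_head (a point): Steel head, slides with the leg; axes as the stand's. Origin on the worktop below the gripping place. Block y +-12 mm, x -50 to +20, height 21 to 60; at its outer end a crossbar, x 20 to 28, y +-50, height 27 to 57: fingers straddling the head in y and moving along +x bear on it and draw the leg out. Below the head is the leg's bar, 30 mm wide, top at 21. A foot is at the bar's outer end.
- pointer (a point): Middle of the leg's pointer, a thin steel strip 68 mm long, 4 mm wide, across the leg just outside the crossbar, 34 mm outward (x) of the leg_head origin; point at 17 mm height.
- mark (a point): Middle of the black marker clip, seen as two small upright black tabs (4 mm along the channel, 12 mm across, 17 mm high), one against each outer side of the channel, y +-22 to +-34 mm; the point is midway between their tops. Stays where set, below the fingers. The leg is at the mark when the pointer has the same x along the stand.
- marker (a joint): Where the clip is set, m, on the same scale as leg: the leg is at its mark when leg equals this value.
- cam_lever (a joint): Opening of the black cam lever on the head's -y side, rad: 0 shut flat along the head, 0.45 fully open; starts 0.28 to 0.38. Upright hinge at x -45, y -13 mm in the leg_head frame; the free tip points along +x and stands off to -y when open. Stays where it is left; resists with under 2 N at the tip.
- lever_plate (a point): The black lever's plate, 58 mm long, 6 mm thick, height 30 to 56 mm. Origin on its hinge, 43 mm above the worktop; x runs to the tip. Head and lever together measure 31 mm across when shut (y -19 to +12 mm in the leg_head frame), up to 52 mm at the start.
- lever_tip (a point): Outer corner of the lever's free end at mid height: at x +13, y -19 mm in the leg_head frame when shut.
- jar: Honey jar, 63 mm across, 94 mm tall, a bystander; origin centre of its underside.
- mug: White mug, 85 x 115 mm with handle, 88 mm tall, a bystander; origin at its underside.
- spice: Spice bottle, 45 mm across, 106 mm tall, a bystander; origin centre of its underside.

How it is judged (in metres and radians):
On the way, in this order (a step that is already met when the one before it is completed fails the run):
1. the plunger is pushed down to its stop (value of joint plunger above 0.0115 m), for 0.1 s.
2. the plunger has come up again (value of joint plunger below 0.003 m), for 0.1 s.
3. the leg is held at the mark (within 6 mm) with the lever still open (x of pointer in the frame of mark between -0.006 and 0.006 m and value of joint cam_lever above 0.15 rad), for 0.2 s.
At the end, for the whole second after the job is handed in: The pointer is within 6 mm of the marker clip along the leg, the lever is shut (under 0.08 rad), the fingers still press both the leg's head and the lever's plate with more than 3 N each, the leg is still, and the plunger is up (x of pointer in the frame of mark between -0.006 and 0.006 m and value of joint cam_lever below 0.08 rad and contact force between the fingers and leg_c3 above 3 N and contact force between the fingers and cam_lever above 3 N and velocity of joint leg between -0.01 and 0.01 m/s and value of joint plunger below 0.003 m); the arm keeps its last pose, push and grip.
It fails at once if the lever is shut (under 0.12 rad) while the leg is more than 12 mm from the mark (value of joint cam_lever below 0.12 rad and not (x of pointer in the frame of mark between -0.012 and 0.012 m)).
It fails at once if the jar, mug or spice bottle is moved more than 30 mm (distance of any of jar, mug, spice from where it was at the start of the episode above 0.03 m).
It also fails if it takes over 45 s, if anything falls off the work surface, if the arm or the gripper's body presses on something with over 40 N, if the wrist force passes 120 N, or if a joint passes its speed limit or range.

### The arm

A 6-joint arm with a two-finger parallel gripper is mounted at the origin on a cart in front of the work surface, level with it; the furniture and walls round the work are solid. World frame = base frame: x ahead of the robot, y to its left, z up, the work surface at z = 0. Lengths are in m, angles in degrees, forces in N, time in s.
With the tool pointing down it reaches from about 0.4 to 0.825 m from the base axis. Payload 7 kg.
Tool frame: the origin (TCP) lies at the centre of the arm's flange, where the gripper is bolted on; the fingertips stand 178 mm ahead of it and the grasp point (between the pads) lies 159 mm ahead of it (ctrl.hold_point_z is the distance from the TCP to the grasp point, in m); z points along the fingers, y is the line along which they close (so a half turn about z gives the same grasp; the last joint's range is limited). The gripper opens to 88 mm and grips with 3 to 60 N. Pads are 19 mm wide; open, the fingers measure 130 mm over their backs; the gripper's body (78 mm by 193 mm) begins 47 mm behind the grasp point.
Start: joints at [83.027, 20.546, 0.682, 0, -70.136, -16.507], TCP at [0.269, 0.619, 0.405] pointing down, gripper open.
Joint ranges: [-176.03, 176.03], [-82.01, 121.73], [-58.28, 71.71], [-173.87, 95.51], [-174.79, -0.11], [-173.66, 173.66]. Speed limits (degrees/s): [136.94, 136.94, 172.46, 180, 180, 180].

### API

Orientations are given as [roll, pitch, yaw] about the fixed x, y, z axes, in that order (R = Rz(yaw) Ry(pitch) Rx(roll)).
In Python, from plant import ctrl gives the robot as it stands.
- The arm moves only by the shell command python3 -m inch 'ROWS'. ROWS is JSON, one flat list of numbers, 7 for each row, row after row: the closure, from 0 (fully open) to 1 (shut), then the shift along the tool's x, y, z in mm, then the turn, a rotation vector about the tool's x, y, z in degrees. In form: [hand, x, y, z, wx, wy, wz, hand, x, y, z, wx, wy, wz, ...]. A call has 1 to 5 rows; each row is the pose to reach, as a shift and turn from the pose commanded when the call began, along the tool's axes at that moment; what a row does not reach only later rows make up. A row lasts 1/10 s, in which the tool goes at most 50 mm and 8.59 degrees, less where a joint would pass 70% of its speed; a pose out of reach is approached as far as the arm can. A call with a gripper value outside its range is refused whole. The fingers move at their own pace and stop on an object; the grip force is fixed at half the most. Time passes only in rows, so rows that repeat a pose let the fingers close. It gives the time, the measured TCP pose, the force, the opening and the grip force at its end, in the units of the state.
- ctrl.get_obs(): the state, without advancing time (a new reading comes with each control period).
- ctrl.snapshot(name): name is "side" or "top"; returns a dict with "frame" (480x640x3 uint8, red, green, blue), "K" (3x3 intrinsics, pixels), "R" (3x3) and "t" (3): a world point X has camera coordinates R X + t. Camera axes: x right, y down, z forward; pixel columns grow to the right and rows downward; lengths in m; the calibration is good to about 2 mm. A picture is of the moment at which its call begins. There is no depth.
- ctrl.close_job(): hands the job in; it is judged then, once.
Trained networks look in a picture, given as the dict that the camera call returned (one of the last four; its "shot" number tells which), for a name from the list of things; names that differ only in an ending like _2 or _b are one class to them, and where a whole thing is asked for, a point or a joint stands for the part that bears it (a point fixed in the world has none). Each returns a list of dicts, best first, with "p" (0 to 1); they miss things now and then, are a little off and sometimes report something else, mostly with a low value. They report only what shows in the picture. A call takes as long as a camera call.
- ctrl.recognise(picture, thing): "location" ([x, y, z] in m, in world coordinates, good to about 4 mm: the middle of the surface that is visible of it).
- ctrl.trace(picture, thing): "pixels" (480x640 bool, what is visible of it).
- ctrl.mark_of(picture, thing): "location" ([x, y, z] in m, in world coordinates, good to about 4 mm: a listed point, or the origin of a listed thing).
The state is a dict: "clock": time; "joint_pos": joint angles; "qvel": joint speeds; "tau": joint torques, N m; "tool_pos": TCP position; "orientation": TCP orientation; "force": force on the tool from outside, world axes, zero at the start; "moment": the same for the moment, N m; "opening": finger opening in m; "gripper_force": force on a finger pad.
Only numpy, scipy, OpenCV 4.12 (cv2) and the standard library are available. Lean on these libraries where they do the work, as an engineer would, in place of code of your own. Each camera call takes 0.05 s, during which the arm holds its last target. There are 200 camera calls.

## Working session

There is one attempt and no reset: what is moved stays moved. The work goes in short steps, Python scripts to look and compute and a shell command to move; the robot and the scene stay as the last step left them, time stands still between calls to the robot, and variables do not carry over. Pictures are saved under pics/ and viewed, at most 10 in all, crops included, and the job is handed in when it is done.

```bash
ls; mkdir -p pics
cat > h.py <<'E'
from plant import ctrl
import numpy as np, cv2
def look(names, cams=("side","top"), save=None):
    for c in cams:
        p=ctrl.snapshot(c)
        if save: cv2.imwrite(f"pics/{save}_{c}.png",p["frame"][:,:,::-1])
        for n in names:
            r=ctrl.mark_of(p,n)
            for d in r[:2]:
                X=np.array(d["location"]); q=p["K"]@(p["R"]@X+p["t"])
                print(c,n,round(d["p"],2),np.round(X*1000,1),np.round(q[:2]/q[2]))
def st():
    o=ctrl.get_obs()
    print({k:np.round(o[k],3) for k in("clock","tool_pos","orientation","force","opening","gripper_force","joint_pos")})
E
python3 - <<'E'
from h import *
look(["stand","plunger_top","leg_head","pointer","mark","lever_plate","lever_tip","jar","mug","spice"],save="a")
st()
E
```

```text
pics
side stand 0.91 [504.9  35.3   0.7] [351. 358.]
side plunger_top 0.91 [501.6  34.8  66.7] [354. 329.]
side leg_head 0.9 [478.9 -64.4  -2.5] [375. 321.]
side pointer 0.95 [ 472.  -101.7   17.3] [382. 299.]
side mark 0.64 [ 7.180e+02 -1.668e+02  7.000e-01] [264. 268.]
side mark 0.39 [ 458.7 -156.4   17.3] [393. 281.]
side lever_plate 0.7 [474.1 -16.4  42. ] [375. 321.]
side lever_plate 0.46 [5.025e+02 3.310e+01 2.000e-01] [352. 358.]
side lever_tip 0.89 [440.4 -64.3  44.7] [399. 303.]
side lever_tip 0.4 [ 4.808e+02 -6.510e+01 -4.000e-01] [374. 319.]
side jar 0.56 [ 719.4 -166.6    2.4] [263. 267.]
side jar 0.56 [ 710.9 -284.1   -2. ] [283. 237.]
side mug 0.81 [ 708.9 -284.2   -1.3] [284. 237.]
side spice 0.62 [ 604.6 -469.6   -2.2] [346. 201.]
top stand 0.94 [506.8  30.8  -3. ] [207. 288.]
top plunger_top 0.73 [ 717.  -167.3   -2.1] [305. 191.]
top plunger_top 0.56 [498.3  33.3  68.3] [196. 291.]
top leg_head 0.95 [474.9 -63.6   3.7] [251. 305.]
top pointer 0.9 [474.9 -96.4  17. ] [267. 305.]
top lever_plate 0.42 [474.6 -18.9  41.7] [226. 304.]
top lever_tip 0.54 [442.5 -62.5  44.1] [247. 321.]
top jar 0.9 [ 716.2 -171.4   -2.8] [307. 191.]
top jar 0.21 [473.4 -92.9  17.2] [265. 306.]
top mug 0.66 [ 710.  -281.     3.9] [358. 195.]
top spice 0.79 [ 602.7 -469.5    1.9] [448. 247.]
{'clock': np.float64(1.1), 'tool_pos': array([0.269, 0.619, 0.405]), 'orientation': array([ 1.79998e+02, -1.00000e-03, -2.34810e+01]), 'force': array([ 0.512, -0.521,  0.324]), 'opening': np.float64(0.088), 'gripper_force': np.float64(0.0), 'joint_pos': array([ 83.028,  20.547,   0.681,   0.   , -70.136, -16.508])}
```

View pics/a_side.png

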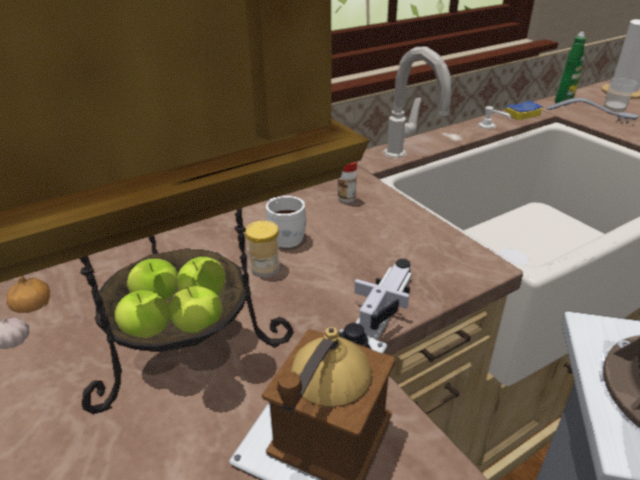

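View pics/a_top.png

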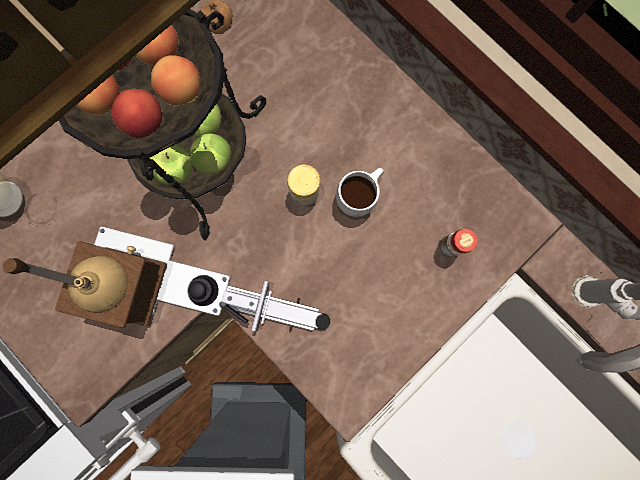

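The stand lies with its +x pointing roughly along world −y. In the top view the plunger is at (203,290), the head and crossbar at (262,305), the foot at (322,321), and the clip tabs near (297,300) and (291,328). I'll crop in for the yaw and the mark.

```bash
cat >> h.py <<'E'
def unproj(p,uv,z):
    d=p["R"].T@np.linalg.solve(p["K"],[uv[0],uv[1],1.]); c=-p["R"].T@p["t"]
    return (c+d*(z-c[2])/d[2])*1000
from scipy.spatial.transform import Rotation as Ro
def plan(xyz,yaw):  # tool-frame shift mm + rotvec deg to TCP xyz (mm), pointing down
    o=ctrl.get_obs(); R=Ro.from_euler("xyz",o["orientation"],degrees=True)
    T=Ro.from_euler("xyz",[180,0,yaw],degrees=True)
    print("shift",np.round(R.inv().apply(np.array(xyz)-np.array(o["tool_pos"])*1000),1),"rot",np.round((R.inv()*T).as_rotvec(degrees=True),1))
E
python3 - <<'E'
from h import *
p=ctrl.snapshot("top")
f=p["frame"][265:345,185:345,::-1]
cv2.imwrite("pics/b.png",cv2.resize(f,None,fx=5,fy=5,interpolation=cv2.INTER_CUBIC))
for n in["mark","marker","lever_tip","pointer","leg_head","plunger_top"]:
    for d in ctrl.mark_of(p,n)[:2] if n!="marker" else []: print(n,round(d["p"],2),np.round(np.array(d["location"])*1e3,1))
    for d in ctrl.trace(p,n)[:1]:
        v,u=np.nonzero(d["pixels"]); print(n,"trace",round(d["p"],2),len(u),u.mean() if len(u) else 0,v.mean() if len(v) else 0)
plan([440,300,460],-64);
E
```

```text
lever_tip 0.62 [440.9 -61.2  45.5]
lever_tip trace 0.56 117 234.46153846153845 312.71794871794873
pointer 0.8 [476.5 -96.3  18. ]
pointer trace 0.61 1973 271.0932589964521 308.840344652813
leg_head 0.87 [479.3 -65.7   2.4]
leg_head trace 0.63 2126 270.5178739416745 308.8871119473189
plunger_top 0.55 [501.3  32.7  69.8]
plunger_top trace 0.58 230 196.95652173913044 289.8391304347826
shift [284.  224.5 -55.3] rot [ 0.  -0.  40.5]
```

View pics/b.png

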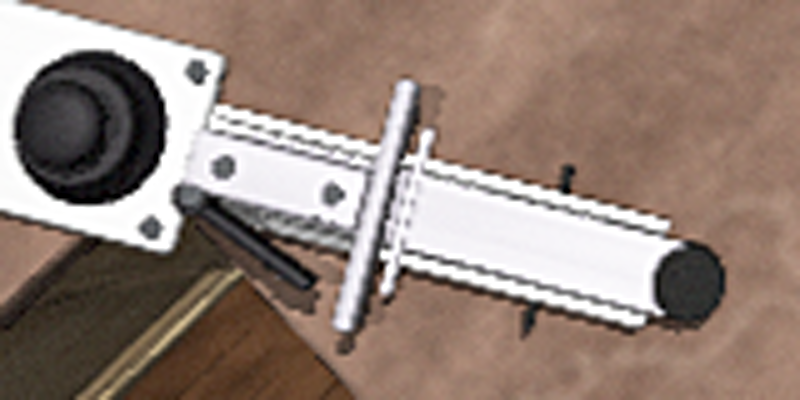

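In the crop, the pointer strip runs from (428,133) to (388,293). The clip tabs are at (567,175) and (529,318), the cap centre at (60,128), and the lever's hinge and tip at (187,198) and (310,283). The lever is open.

```bash
python3 - <<'E'
from h import *
p=ctrl.snapshot("top")
P=lambda u,v,z:unproj(p,(u/5+185-.4,v/5+265-.4),z)[:2]
a,b=P(428,133,.017),P(388,293,.017); print("pointer",a,b,(a+b)/2)
c,d=P(567,175,.017),P(529,315,.017); print("mark",c,d,(c+d)/2)
yaw=lambda a,b:np.degrees(np.arctan2(*(b-a)[::-1]))-0
print("yaws",yaw(a,b)+90-90, yaw(c,d))
cap=P(60,128,.067); m=(a+b)/2; k=(c+d)/2
print("cap",cap,"yaw cap->pt",yaw(cap,m),yaw(cap,k),"pt->mark dist",np.linalg.norm(k-m))
h,t=P(187,198,.056),P(310,283,.056); print("lever",h,t,yaw(h,t))
E
python3 -m inch '[0.9,0,0,-60,0,0,0, 0.9,60,40,-60,0,0,8, 0.9,100,80,-60,0,0,16, 0.9,140,110,-60,0,0,24, 0.9,180,140,-60,0,0,32]'
```

```text
pointer [ 502.52668867 -102.90941677] [438.38711513 -89.06350277] [470.4569019  -95.98645977]
mark [ 486.8731577 -159.6515285] [ 430.90387329 -145.86722055] [ 458.8885155  -152.75937453]
yaws 167.81839442895364 166.1643482129644
cap [500.34813095  33.47091361] yaw cap->pt -103.00152923544913 -102.55082589833826 pt->mark dist 57.93954964842375
lever [474.77787522 -14.21806955] [443.47711169 -62.98895385] -122.69202307364672
clock: 2.25
tool_pos: [0.3647, 0.4423, 0.4649]
orientation: [-180.0, 0.0, -55.8]
force: [1.8, -0.0, 1.0]
opening: 0.0532
gripper_force: 0.0
```

```bash
python3 -c "
from h import *
plan([470,200,460],-85)
plan([500.5,33.5,460],-103);plan([500.5,33.5,260],-103)"
```

```text
shift [259.6  49.2   4.8] rot [-0.   0.  29.2]
shift [414.4 117.7   4.7] rot [-0.   0.  47.2]
shift [414.5 117.8 204.7] rot [-0.   0.  47.2]
```

```bash
python3 -m inch '[1,45,12,0,0,0,8, 1,90,24,0,0,0,16, 1,135,36,0,0,0,24, 1,180,48,0,0,0,32, 1,225,60,0,0,0,40]'; python3 -c "
from h import *
plan([500.5,33.5,460],-103)"
```

```text
clock: 2.75
tool_pos: [0.4425, 0.2229, 0.4649]
orientation: [-180.0, 0.0, -95.8]
force: [1.1, 0.8, 0.1]
opening: 0.0131
gripper_force: 0.0
shift [182.5 -76.8   4.8] rot [-0.   0.   7.2]
```

```bash
python3 -m inch '[1,45,-19,0,0,0,2, 1,90,-38,0,0,0,4, 1,135,-57,0,0,0,6, 1,182,-76,0,0,0,7, 1,182,-77,0,0,0,7]' && python3 -m inch '[1,0,0,45,0,0,0, 1,0,0,90,0,0,0, 1,0,0,135,0,0,0, 1,0,0,170,0,0,0, 1,0,0,190,0,0,0]'; python3 -c "
from h import *
look(['plunger_top'],save='c')
plan([500.5,33.5,256],-103);st()"
```

```text
clock: 3.25
tool_pos: [0.5022, 0.0316, 0.4646]
orientation: [-180.0, -0.0, -102.8]
force: [-0.5, 1.2, 0.8]
opening: 0.0001
gripper_force: 0.0
clock: 3.75
tool_pos: [0.5006, 0.0361, 0.2718]
orientation: [179.8, -0.1, -102.5]
force: [0.2, 1.0, -0.1]
opening: 0.0005
gripper_force: 0.0
side plunger_top 0.84 [501.9  33.3  69.2] [354. 327.]
side plunger_top 0.58 [477.  -19.2  44. ] [374. 318.]
top plunger_top 0.55 [497.2  32.4  71.2] [197. 292.]
shift [ 3.4  0.8 19.1] rot [-0.  -0.   0.6]
{'clock': np.float64(3.95), 'tool_pos': array([0.502, 0.037, 0.275]), 'orientation': array([-1.79989e+02, -2.00000e-02, -1.02438e+02]), 'force': array([ 0.994, -0.44 ,  0.106]), 'opening': np.float64(0.0), 'gripper_force': np.float64(0.0), 'joint_pos': array([ 2.6581e+01,  1.1804e+01, -3.0617e+01,  3.0000e-02, -4.7582e+01,
       -3.9040e+01])}
```

View pics/c_side.png

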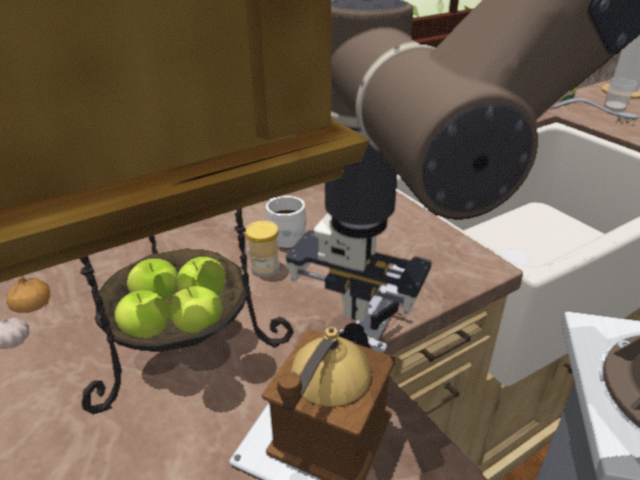

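The closed fingers stand just above the cap at (354,330) and clear of the mill.

```bash
python3 -m inch '[1,3,1,20,0,0,0, 1,3,1,32,0,0,0, 1,3,1,38,0,0,0, 1,3,1,42,0,0,0, 1,3,1,45,0,0,0]'
```

```text
clock: 4.45
tool_pos: [0.5007, 0.0339, 0.2308]
orientation: [-179.9, 0.0, -102.4]
force: [-10.8, 1.2, 38.3]
opening: 0.0003
gripper_force: 19.4
```

```bash
python3 -m inch '[1,0,0,-0.5,0,0,0, 1,0,0,-0.5,0,0,0, 1,0,0,-0.5,0,0,0]'; python3 -m inch '[1,0,0,-20,0,0,0, 1,0,0,-50,0,0,0, 0.6,0,0,-75,0,0,0, 0.1,0,0,-75,0,0,0, 0.1,0,0,-75,0,0,0]'; python3 -c "
from h import *
look(['plunger_top','pointer','lever_tip','leg_head'])
plan([478.2,-63,300],-103);st()"
```

```text
clock: 4.75
tool_pos: [0.5005, 0.0339, 0.2314]
orientation: [-179.9, 0.1, -102.5]
force: [-1.9, 0.3, 7.5]
opening: 0.0006
gripper_force: 3.9
clock: 5.25
tool_pos: [0.5001, 0.0336, 0.3059]
orientation: [-179.9, 0.1, -102.5]
force: [-0.4, -0.1, -0.3]
opening: 0.0192
gripper_force: 0.0
side plunger_top 0.7 [502.   34.8  66.9] [354. 329.]
side pointer 0.69 [478.3 -17.6  43.6] [373. 319.]
side pointer 0.58 [469.9 -98.4  17.3] [383. 300.]
side lever_tip 0.97 [439.3 -63.4  44.9] [399. 304.]
side leg_head 0.58 [477.9 -64.9  -1.4] [376. 320.]
top plunger_top 0.47 [501.   35.3  67.9] [196. 290.]
top pointer 0.64 [470.9 -99.4  14. ] [268. 307.]
top lever_tip 0.62 [443.7 -63.7  48.5] [248. 321.]
top leg_head 0.97 [478.3 -66.1   1.9] [252. 303.]
shift [99.   0.4  4.7] rot [ 0.  -0.   0.5]
{'clock': np.float64(5.75), 'tool_pos': array([0.5  , 0.034, 0.305]), 'orientation': array([ 1.79970e+02, -2.60000e-02, -1.02479e+02]), 'force': array([0.012, 0.01 , 0.114]), 'opening': np.float64(0.059), 'gripper_force': np.float64(0.0), 'joint_pos': array([ 2.6342e+01,  9.5110e+00, -2.8816e+01,  1.0000e-03, -5.1712e+01,
       -3.8822e+01])}
```

```bash
python3 -m inch '[0.02,40,4,0,0,0,0.5, 0.02,80,8,0,0,0,0.5, 0.02,99,8,0,0,0,0.5, 0.02,99,8,20,0,0,0.5, 0.02,99,8,20,0,0,0.5]'; python3 -c "
from h import *
look(['lever_tip','leg_head'],save='d')
plan([470.4,-61.2,205],-103);st()"
```

```text
clock: 6.25
tool_pos: [0.4698, -0.0621, 0.2834]
orientation: [179.8, -0.1, -103.1]
force: [-0.3, 0.4, 0.0]
opening: 0.0859
gripper_force: 0.0
side lever_tip 0.92 [438.  -63.5  42.4] [400. 305.]
side leg_head 0.61 [477.5 -63.8  -2.5] [376. 321.]
top lever_tip 0.58 [472.9 -94.4  15.6] [266. 306.]
top leg_head 0.92 [476.6 -66.5   1.2] [253. 304.]
shift [ 0.5  0.8 80.6] rot [-0.   0.   0.1]
{'clock': np.float64(6.55), 'tool_pos': array([ 0.471, -0.061,  0.286]), 'orientation': array([-1.79951e+02,  1.80000e-02, -1.02932e+02]), 'force': array([-1.126,  0.262, -0.023]), 'opening': np.float64(0.086), 'gripper_force': np.float64(0.0), 'joint_pos': array([ 1.6442e+01,  8.4420e+00, -3.3254e+01,  1.2000e-02, -4.8253e+01,
       -2.9381e+01])}
```

View pics/d_side.png

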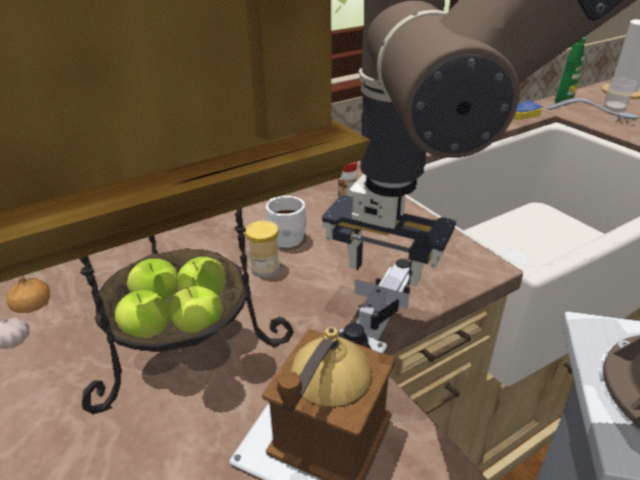

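Fingertips at about (355,268) and (415,285) straddle the head and the open lever. Next I descend.

```bash
python3 -m inch '[0.02,1,1,25,0,0,0, 0.02,1,1,45,0,0,0, 0.02,1,1,62,0,0,0, 0.02,1,1,74,0,0,0, 0.02,1,1,80,0,0,0]'; python3 -c "
from h import *
look(['pointer','lever_tip'])
p=ctrl.snapshot('side');cv2.imwrite('pics/e.png',cv2.resize(p['frame'][200:350,300:460,::-1],None,fx=4,fy=4,interpolation=2))
st()"
```

```text
clock: 7.05
tool_pos: [0.4696, -0.0619, 0.2043]
orientation: [179.9, -0.0, -102.9]
force: [-0.1, 0.0, 1.1]
opening: 0.0857
gripper_force: 0.0
side pointer 0.8 [470.5 -99.6  18.2] [383. 299.]
side pointer 0.46 [439.3 -66.1  45.3] [400. 303.]
side lever_tip 0.57 [440.6 -64.3  42.9] [399. 304.]
top pointer 0.74 [471.8 -97.2  17.5] [267. 306.]
{'clock': np.float64(7.4), 'tool_pos': array([ 0.47 , -0.062,  0.206]), 'orientation': array([-1.79931e+02,  3.30000e-02, -1.02969e+02]), 'force': array([ 0.237,  0.997, -0.463]), 'opening': np.float64(0.086), 'gripper_force': np.float64(0.0), 'joint_pos': array([ 1.6352e+01,  1.5279e+01, -3.8395e+01,  8.0000e-03, -3.6250e+01,
       -2.9327e+01])}
```

View pics/e.png

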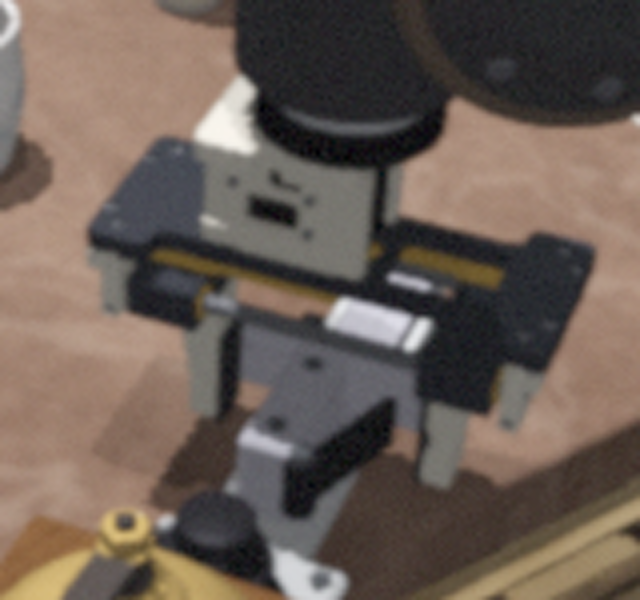

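The fingers straddle the head and lever behind the crossbar. Now I draw the leg out.

```bash
python3 -m inch '[0.08,5,-3,0,0,0,0, 0.08,15,-3,0,0,0,0, 0.08,28,-3,0,0,0,0, 0.08,40,-3,0,0,0,0, 0.08,50,-3,0,0,0,0]'; python3 -m inch '[0.08,5,0,0,0,0,0, 0.08,9,0,0,0,0,0, 0.08,9,0,0,0,0,0]';python3 -c "
from h import *
look(['pointer','lever_tip','mark','leg_head'])
p=ctrl.snapshot('top');cv2.imwrite('pics/f.png',cv2.resize(p['frame'][255:355,185:345,::-1],None,fx=5,fy=5,interpolation=2))
st()"
```

```text
clock: 7.9
tool_pos: [0.4617, -0.1126, 0.2055]
orientation: [-179.9, 0.0, -103.0]
force: [3.5, 3.2, 2.7]
opening: 0.0808
gripper_force: 2.7
clock: 8.2
tool_pos: [0.459, -0.1208, 0.2049]
orientation: [180.0, -0.0, -103.0]
force: [1.5, 2.1, 0.7]
opening: 0.0808
gripper_force: 1.3
side pointer 0.64 [ 458.7 -153.8   15.5] [392. 283.]
side lever_tip 0.86 [ 428.4 -116.4   43.5] [408. 286.]
side mark 0.69 [ 461.8 -151.7   15.6] [391. 283.]
side leg_head 0.78 [ 467.1 -114.8    0.5] [385. 302.]
side leg_head 0.18 [ 7.124e+02 -2.818e+02 -3.000e-01] [282. 237.]
{'clock': np.float64(8.75), 'tool_pos': array([ 0.459, -0.12 ,  0.205]), 'orientation': array([ 1.79964e+02, -3.00000e-03, -1.02974e+02]), 'force': array([0.092, 4.524, 0.522]), 'opening': np.float64(0.081), 'gripper_force': np.float64(1.883), 'joint_pos': array([ 9.1680e+00,  1.5431e+01, -3.8318e+01, -1.8000e-02, -3.6286e+01,
       -2.2127e+01])}
```

View pics/f.png

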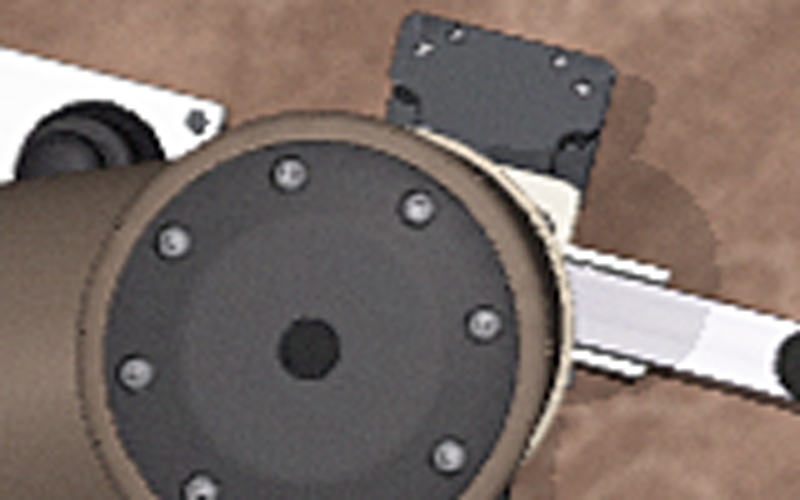

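The mark is hidden from above, but the foot near (815,365) in the crop shows the leg has drawn out. I'll measure the travel from the foot in the top view and from a side crop.

Run:
```python
from h import *
p=ctrl.snapshot('top')
a=cv2.imread('pics/a_top.png'); b=np.ascontiguousarray(p['frame'][:,:,::-1])
t=a[308:334,308:336]; r=cv2.matchTemplate(b[290:370,300:380],t,cv2.TM_CCOEFF_NORMED)
_,m,_,l=cv2.minMaxLoc(r); 
y,x=l[1],l[0]
sub=lambda c:0.5*(c[0]-c[2])/(c[0]-2*c[1]+c[2])
dx=sub(r[y,x-1:x+2]);dy=sub(r[y-1:y+2,x])
u=np.array([322-.0,321.]); v=u+[x+300-308+dx,y+290-308+dy]
A,B=unproj(p,u,.03),unproj(p,v,.03); print(m,v,"travel",np.linalg.norm(B-A))
s=ctrl.snapshot('side');cv2.imwrite('pics/g.png',cv2.resize(s['frame'][255:325,350:440,::-1],None,fx=8,fy=8,interpolation=2))
```

```text
0.8346613645553589 [346.2578907  327.25857258] travel 49.498908053381115
```

View pics/g.png

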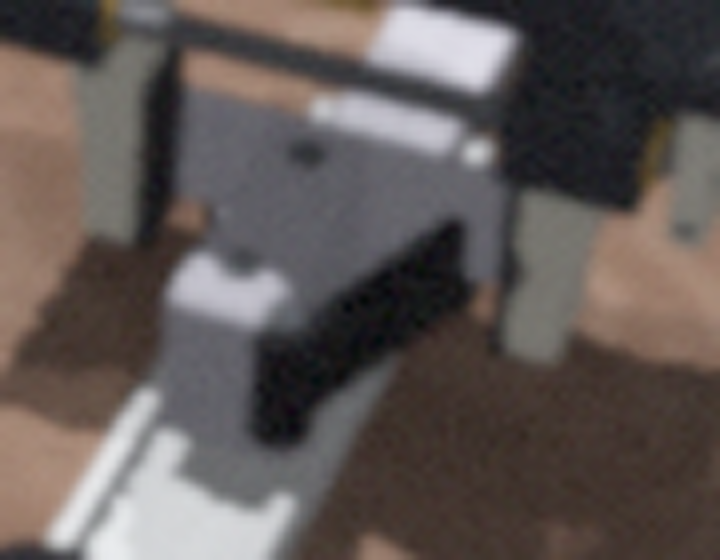

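Travel is 49.5 mm by both measures and the lever is still open between the fingers at about (370,340) in the crop. The target is 58 mm, so I draw 8.5 mm more and hold.

```bash
python3 -m inch '[0.08,4,-1,0,0,0,0, 0.08,8.5,-2,0,0,0,0, 0.08,8.5,-2,0,0,0,0, 0.08,8.5,-2,0,0,0,0, 0.08,8.5,-2,0,0,0,0]'
python3 - <<'E'
from h import *
p=ctrl.snapshot('top')
a=cv2.imread('pics/a_top.png'); b=np.ascontiguousarray(p['frame'][:,:,::-1])
t=a[308:334,308:336]; r=cv2.matchTemplate(b[290:370,300:380],t,cv2.TM_CCOEFF_NORMED)
_,m,_,l=cv2.minMaxLoc(r); y,x=l[1],l[0]
u=np.array([322,321.]); v=u+[x-8,y-18]
print(m,v,"travel",np.linalg.norm(unproj(p,u,.03)-unproj(p,v,.03)))
look(['pointer','mark','lever_tip']); st()
E
```

```text
clock: 9.35
tool_pos: [0.4587, -0.1291, 0.2046]
orientation: [179.9, -0.0, -103.0]
force: [-0.3, 2.8, -0.9]
opening: 0.0807
gripper_force: 1.3
0.8450140357017517 [351. 329.] travel 59.403708093390556
side pointer 0.62 [ 457.5 -156.    17.6] [393. 281.]
side lever_tip 0.54 [ 427.4 -122.1   42.2] [409. 285.]
top pointer 0.7 [ 462.2 -157.5   16.6] [297. 312.]
{'clock': np.float64(9.8), 'tool_pos': array([ 0.459, -0.129,  0.205]), 'orientation': array([-1.79992e+02,  7.00000e-03, -1.02984e+02]), 'force': array([-1.165,  3.134, -0.87 ]), 'opening': np.float64(0.081), 'gripper_force': np.float64(1.58), 'joint_pos': array([ 8.0170e+00,  1.5612e+01, -3.8006e+01, -6.0000e-03, -3.6371e+01,
       -2.0995e+01])}
```

The leg is at the mark. Now I squeeze.

```bash
python3 -m inch '[0.3,0,0,0,0,0,0, 0.5,0,0,0,0,0,0, 0.6,0,0,0,0,0,0, 0.7,0,0,0,0,0,0, 0.8,0,0,0,0,0,0]';python3 -m inch '[0.9,0,0,0,0,0,0, 0.9,0,0,0,0,0,0, 1,0,0,0,0,0,0, 1,0,0,0,0,0,0, 1,0,0,0,0,0,0]'
python3 - <<'E'
from h import *
p=ctrl.snapshot('top')
a=cv2.imread('pics/a_top.png'); b=np.ascontiguousarray(p['frame'][:,:,::-1])
t=a[308:334,308:336]; r=cv2.matchTemplate(b[290:370,300:380],t,cv2.TM_CCOEFF_NORMED)
_,m,_,l=cv2.minMaxLoc(r); y,x=l[1],l[0]
u=np.array([322,321.]); v=u+[x-8,y-18]
print(m,v,"travel",np.linalg.norm(unproj(p,u,.03)-unproj(p,v,.03)))
s=ctrl.snapshot('side');cv2.imwrite('pics/i.png',cv2.resize(s['frame'][240:315,350:450,::-1],None,fx=8,fy=8,interpolation=2))
look(['pointer','mark','lever_tip','plunger_top']); st()
E
```

```text
clock: 10.3
tool_pos: [0.4583, -0.1291, 0.2046]
orientation: [179.9, -0.0, -103.0]
force: [-3.4, 5.3, -0.5]
opening: 0.046
gripper_force: 3.2
clock: 10.8
tool_pos: [0.4605, -0.129, 0.2051]
orientation: [-179.9, 0.0, -102.9]
force: [4.5, 2.2, -7.6]
opening: 0.03
gripper_force: 32.5
0.8405672907829285 [351. 329.] travel 59.403708093390556
side pointer 0.73 [ 459.1 -159.3   14.4] [393. 281.]
side lever_tip 0.52 [ 443.6 -134.7   43.7] [401. 278.]
side plunger_top 0.69 [499.   32.8  64.6] [356. 329.]
top pointer 0.62 [ 462.6 -153.4   16.2] [295. 312.]
top plunger_top 0.53 [500.5  32.4  66.7] [197. 290.]
{'clock': np.float64(11.4), 'tool_pos': array([ 0.461, -0.129,  0.205]), 'orientation': array([-1.79856e+02,  3.20000e-02, -1.02948e+02]), 'force': array([ 4.354,  1.63 , -7.203]), 'opening': np.float64(0.03), 'gripper_force': np.float64(32.489), 'joint_pos': array([ 8.0130e+00,  1.5653e+01, -3.7941e+01,  3.7000e-02, -3.6261e+01,
       -2.0991e+01])}
```

View pics/i.png

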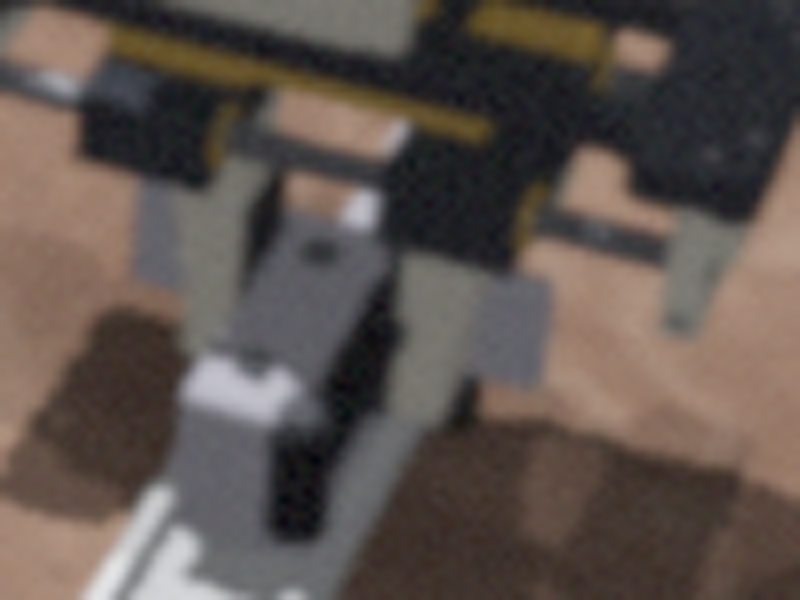

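The lever lies flat along the head, with both fingers clamped and the opening at 30 mm. A clip tab shows at (460,405) in the crop. Before handing in I'll check the mark position against the original side view.

Run:
```python
from h import *
s=ctrl.snapshot('side')
c=np.array([458.9,-152.8]);ex=np.array([-.225,-.974]);ey=np.array([.974,-.225])
pr=lambda X:(lambda q:q[:2]/q[2])(s["K"]@(s["R"]@X+s["t"]))
u0,v0,f=365,245,12
a=cv2.imread('pics/a_side.png'); w=cv2.resize(a[v0:v0+50,u0:u0+65],None,fx=f,fy=f,interpolation=2)
for d,col in((-6,(255,0,0)),(0,(0,255,0)),(6,(0,0,255))):
    for y in(-34,-22,22,34):
        P=c+d*ex+y*ey
        for z in(0,17):
            q=(pr(np.array([P[0],P[1],z])/1000)-[u0,v0]+.5)*f
            cv2.circle(w,tuple(int(i) for i in q),3,col,-1)
cv2.imwrite('pics/j.png',w)
```

```text
(no output)
```

View pics/j.png

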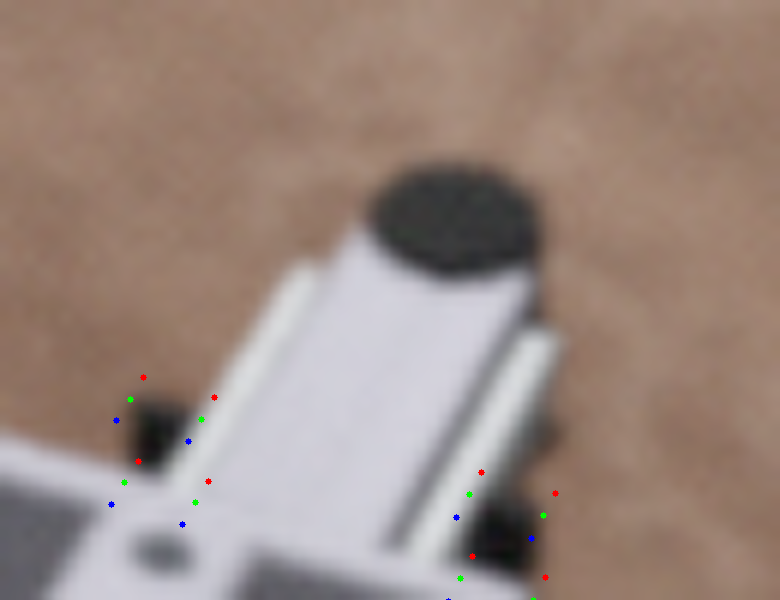

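The projected mark (green) matches the tab tops at (165,405) and (505,505) to within about 2 mm, and the pointer estimate agrees. I'm handing in.

```bash
python3 -c "
from plant import ctrl
print(ctrl.close_job())"
```

```text
the job is handed in; nothing more can be done
None
```

I handed the job in at about 11.5 s with all steps carried out: plunger pushed to its stop and up again, leg drawn out to the marker clip (estimated within about 2 mm) and the lever then squeezed shut, with the gripper still holding both at about 32 N; the judge's verdict was not shown.

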